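Sort the slide boxes by weight

TASK

Three black slide boxes that look alike stand on edge, half pulled out of the blue rack: two are packed full of glass slides and one is empty. Feel which is which, slide the two full ones fully home against the back of the blue rack without shoving the rack along the bench, and stand the empty one on edge, all the way down, in the free slot of the yellow rack. Do not drop or tip over a box, and leave everything else where it is.

Things in the scene. Friction and masses are not known exactly. Their poses are not given: they have to be found in the camera images.
- blue_rack: Blue sheet-steel rack of three slots, 232 wide, 1.6 kg, loose on the bench: a push of more than about 15 N shoves it. Origin at its underside on the middle slot's centre line; x runs along the slots from the open front (-x, towards the robot) to the back plate. Slot centre lines at y = -84, 0, +84. A black box stands in each, parallel to it, drawn out 35 to 55 from home.
- blue_stop (a point): Point on the blue rack's floor (z = 6 mm) under the front face of its back plate (the stop, 66 high), on the middle slot's line, 65 behind the rack's origin; axes as the rack's. A box that is home touches the plate: its origin is then 70 in front of it and its front end 10 proud of the fences.
- yellow_rack: Yellow rack of the same make with two slots, 148 wide, 1.3 kg, loose on the bench; same axes; origin at its underside, midway between the slots. The slot at y = -42 holds the white box, the one at y = +42 is free. In both racks: floor plate 6 thick from x = -95 to +71; slots 42 wide between fences 4 thick, from x = -65 to +65, tops 48 above the bench, closed over between slots.
- free_slot (a point): Point on the floor (6 above the bench) of the yellow rack's free slot, on its centre line, where the origin of a box pushed home would be (70 in front of the back plate); axes as the rack's. A box set down up to 40 in front of this point still stands well.
- box_1: Black closed slide box, 140 long (x) x 36 thick (y) x 88 tall (z), on edge; origin at the centre of its underside. Its front end (x = -70, paper label) faces the robot. Stands in the blue rack's slot at y = +84. Any of the three may be the empty one. Empty 0.13 kg, full 0.59 to 0.73 kg; pushed along its slot it slides at about 0.7 to 0.9 N when empty, 3 to 6 N when full.
- box_2: Black closed slide box, 140 long (x) x 36 thick (y) x 88 tall (z), on edge; origin at the centre of its underside. Its front end (x = -70, paper label) faces the robot. Stands in the blue rack's slot at y = 0. Same weights as box_1.
- box_3: Black closed slide box, 140 long (x) x 36 thick (y) x 88 tall (z), on edge; origin at the centre of its underside. Its front end (x = -70, paper label) faces the robot. Stands in the blue rack's slot at y = -84. Same weights as box_1.
- white_box: White slide box of the same size, already standing nearly home in the yellow rack's slot at y = -42; to be left alone. Origin at the centre of its underside.
- dropper_bottle: Small clear dropper bottle with a yellow bulb, 29 wide, 71 tall, between the racks towards the robot; a bystander. Origin at the centre of its underside.
- red_label_bottle: Clear bottle with a red label, 52 wide, 100 tall, behind the racks; a bystander. Origin at the centre of its underside.
- petri_dish: Closed flat dish, 93 wide, 15 tall, behind the racks; a bystander. Origin at the centre of its underside.
- pen: Blue pen, 137 long, 10 thick, lying behind the racks; a bystander. Origin at the middle of its underside.

How it is judged:
At the end, for the whole second after the job is handed in: Both full boxes stand in the blue rack with the back end within 4.5 mm of the back plate; the empty box stands on the floor of the yellow rack's free slot, its origin within 8 mm of the slot's centre line and not more than 40 mm forward of home; all three within 0.2 rad of upright and at rest (((contact force between box_1 and blue_rack above 3.2 N and x of box_1 in the frame of blue_rack above -0.0095 m and z of box_1 in the frame of blue_rack between 0.002 and 0.012 m) or (contact force between box_1 and yellow_rack between 0.5 and 3.2 N and x of box_1 in the frame of yellow_rack between -0.045 and 0 m and y of box_1 in the frame of yellow_rack between 0.034 and 0.05 m and z of box_1 in the frame of yellow_rack between 0.002 and 0.012 m)) and angle between each of box_1, box_2, box_3's own z axis and vertical below 0.2 rad and linear speed of each of box_1, box_2, box_3 below 0.02 m/s and ((contact force between box_2 and blue_rack above 3.2 N and x of box_2 in the frame of blue_rack above -0.0095 m and z of box_2 in the frame of blue_rack between 0.002 and 0.012 m) or (contact force between box_2 and yellow_rack between 0.5 and 3.2 N and x of box_2 in the frame of yellow_rack between -0.045 and 0 m and y of box_2 in the frame of yellow_rack between 0.034 and 0.05 m and z of box_2 in the frame of yellow_rack between 0.002 and 0.012 m)) and ((contact force between box_3 and blue_rack above 3.2 N and x of box_3 in the frame of blue_rack above -0.0095 m and z of box_3 in the frame of blue_rack between 0.002 and 0.012 m) or (contact force between box_3 and yellow_rack between 0.5 and 3.2 N and x of box_3 in the frame of yellow_rack between -0.045 and 0 m and y of box_3 in the frame of yellow_rack between 0.034 and 0.05 m and z of box_3 in the frame of yellow_rack between 0.002 and 0.012 m))); the robot touches nothing.
It fails at once if a black box is tipped over (more than about 35 degrees from upright) (angle between any of box_1, box_2, box_3's own z axis and vertical above 0.6 rad).
It fails at once if a black box is dropped or flung (faster than 0.5 m/s with no finger on it) ((linear speed of box_1 above 0.5 m/s and contact force between the fingers and box_1 below 0.05 N) or (linear speed of box_2 above 0.5 m/s and contact force between the fingers and box_2 below 0.05 N) or (linear speed of box_3 above 0.5 m/s and contact force between the fingers and box_3 below 0.05 N)).
It fails at once if a rack is shoved more than 12 mm along the bench (distance of any of blue_rack, yellow_rack from where it was at the start of the episode above 0.012 m).
It fails at once if the white box is moved more than 15 mm (distance of white_box from where it was at the start of the episode above 0.015 m).
It fails at once if a bottle, the dish or the pen is moved more than 25 mm (distance of any of dropper_bottle, red_label_bottle, petri_dish, pen from where it was at the start of the episode above 0.025 m).
It also fails if it takes over 72 s, if anything falls off the work surface, if the arm or the gripper's body presses on something with over 40 N, if the wrist force passes 120 N, or if a joint passes its speed limit or range.

ROBOT

A 6-joint arm with a two-finger parallel gripper is mounted at the origin on the work surface. World frame = base frame: x ahead of the robot, y to its left, z up, the work surface at z = 0. Lengths are in m, angles in rad, forces in N, time in s.
With the tool pointing down it reaches from about 0.25 to 0.775 m from the base axis. Payload 4 kg.
Tool frame: the origin (TCP) lies on the mounting face of the last link; the fingertips stand 199 mm ahead of it and the grasp point (between the pads) lies 180 mm ahead of it; x points along the fingers, y is the direction in which the jaws open and shut, and the axes are right-handed (so a half turn about x gives the same grasp; the last joint's range is limited). The gripper opens to 94 mm and grips with 3 to 60 N. Pads are 16 mm wide; open, the fingers measure 119 mm over their backs; the gripper's body (75 mm by 177 mm) begins 78 mm behind the grasp point.
Start: joints at [-1.209, 0.087, 1.371, -0, 1.684, -0.103], TCP at [0.247, -0.492, 0.405] pointing down, gripper open.
Joint ranges: [-3.1, 3.1], [-0.76, 2.03], [0.27, 2.55], [-1.08, 4.22], [0.17, 2.65], [-2.57, 2.57]. Speed limits (rad/s): [2.79, 2.79, 3.14, 3.14, 3.14, 3.14].

INTERFACE

Orientations are given as [roll, pitch, yaw] about the fixed x, y, z axes, in that order (R = Rz(yaw) Ry(pitch) Rx(roll)).
In Python, from bench import robot gives the robot as it stands. The module is installed in compiled form; this text tells all that it offers.
- The arm moves only by the shell command python3 -m pendant 'ROWS'. ROWS is a JSON object of lists of equal length, an entry for each row: "turn": the turn, a rotation vector about the world's x, y, z in rad, a list of three; "delta_pos": the shift along the world's x, y, z in cm, a list of three; "gripper": the finger opening in cm, from 0 to 9.4. In form: {"turn": [[ax, ay, az], ...], "delta_pos": [[dx, dy, dz], ...], "gripper": [gripper, ...]}. A call has 1 to 8 rows; each row shifts and turns the commanded pose from where the row before left it; what a row does not reach is not made up. A row lasts 1/8 s, in which the tool goes at most 62.5 mm and 10.7 degrees, less where a joint would pass 70% of its speed; a pose out of reach is approached as far as the arm can. A call with a gripper value outside its range is refused whole. The fingers move at their own pace and stop on an object; the grip force is fixed at half the most. Time passes only in rows, so rows that do not move let the fingers close. It gives the time, the measured TCP pose, the force and the opening at its end, in the units of the state.
- robot.get_obs(): the state, without advancing time (a new reading comes with each control period).
- robot.snapshot(name): name is "side" or "top"; returns (picture, depth): 400x640x3 uint8, red, green, blue; 400x640 float32, m along the optical axis (not along the pixel's ray), 0 where there is no reading.
- robot.camera_params(name): a dict with "vertical_fov" (degrees; the focal length in pixels is half the picture's height over the tangent of half this angle, whatever the lens; pixels are square), "cx", "cy" (the principal point, pixels), "R" (3x3) and "t" (3): a world point X has camera coordinates R X + t. Camera axes: x right, y down, z forward; pixel columns grow to the right and rows downward; lengths in m; the calibration is good to about 2 mm. A picture is of the moment at which its call begins. camera_params takes no time and is no camera call.
- robot.close_job(): hands the job in, once; it reports no verdict.
The state is a dict: "time": time; "joint_positions": joint angles; "qvel": joint speeds; "joint_torque": joint torques, N m; "tool_pos": TCP position; "ee_rot": TCP orientation; "wrist_force": force on the tool from outside, world axes, zero at the start; "wrist_torque": the same for the moment, N m; "width": finger opening in m.
Only numpy, scipy, OpenCV 4.12 (cv2) and the standard library are available. Lean on these libraries where they do the work, as an engineer would, in place of code of your own. Each camera call takes 0.05 s, during which the arm holds its last target. There are 200 camera calls.

## Working session

There is one attempt and no reset: what is moved stays moved. The work goes in short steps, Python scripts to look and compute and a shell command to move; the robot and the scene stay as the last step left them, time stands still between calls to the robot, and variables do not carry over. Pictures are saved under pics/ and viewed, about 8 in all and at most 12, crops included, and the job is handed in when it is done.

```bash
mkdir -p pics
cat > h.py <<'E'
import numpy as np, cv2
from bench import robot
def snap(n,f):
    im,d=robot.snapshot(n); cv2.imwrite(f'pics/{f}.png',im[:,:,::-1]); np.save(f'pics/{f}.npy',d); return im,d
def cloud(n,d):
    p=robot.camera_params(n); h,w=d.shape; f=h/2/np.tan(np.radians(p['vertical_fov'])/2)
    v,u=np.mgrid[:h,:w]; c=np.stack([(u-p['cx'])/f*d,(v-p['cy'])/f*d,d],-1)
    X=(c-np.array(p['t']))@np.array(p['R']); X[d==0]=np.nan; return X
E
python3 - <<'E'
from h import *
for n in('top','side'):
    snap(n,n+'1'); p=robot.camera_params(n); print(p, -np.array(p['R']).T@np.array(p['t']))
print(robot.get_obs())
E
```

```text
{'vertical_fov': 53.152028486279775, 'cx': 318.73595999953056, 'cy': 200.24334058445905, 'R': array([[-0.04569609, -0.99894638,  0.00424287],
       [-0.9756833 ,  0.04371969, -0.21478056],
       [ 0.21436876, -0.01395433, -0.97665312]]), 't': array([0.0121556 , 0.61974477, 0.64838019])} [ 0.46623763 -0.00590455  0.76630008]
{'vertical_fov': 50.9494764868803, 'cx': 324.01941230454304, 'cy': 194.75525119315125, 'R': array([[-0.995798  , -0.08941573, -0.01977783],
       [-0.03317298,  0.55350835, -0.83218271],
       [ 0.08535742, -0.82802979, -0.5541487 ]]), 't': array([0.59580851, 0.0543389 , 0.75166002])} [0.53094775 0.6455945  0.47353511]
{'time': 0.1, 'joint_positions': array([-1.20907607e+00,  8.79013871e-02,  1.37208574e+00,  1.34337191e-05,
        1.68361041e+00, -1.03084826e-01]), 'qvel': array([ 0.00089996, -0.00138439, -0.00145561, -0.00083207,  0.00073985,
        0.00048487]), 'joint_torque': array([ 1.31768888e-03, -3.41251802e+01, -3.03301907e+01,  7.17490423e-02,
        3.03985435e-02, -9.91243610e-05]), 'tool_pos': array([ 0.24650788, -0.49155751,  0.40361856]), 'ee_rot': array([-1.68054045,  1.5687914 ,  1.92585878]), 'wrist_force': array([-0.32407308,  0.19802476,  0.22379739]), 'wrist_torque': array([ 0.02004545, -0.04732728,  0.04453211]), 'width': 0.09402994811199093}
```

View pics/top1.png

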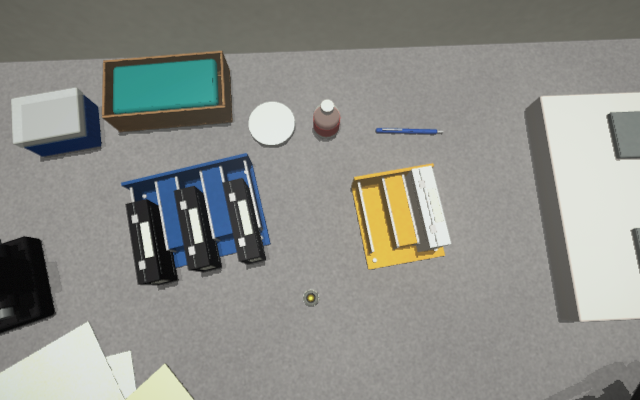

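View pics/side1.png

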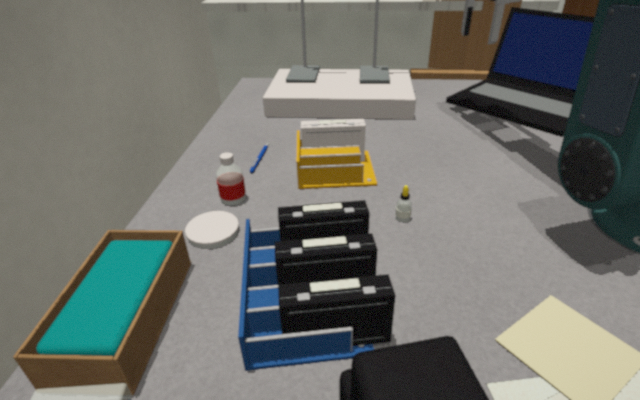

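The top view shows the blue rack around px (195,210), turned roughly 12°, and the yellow rack around (400,215), turned slightly the other way. Its left slot is free. Next I'll fit the poses from depth.

Run:
```python
from h import *
im=cv2.imread('pics/top1.png'); X=cloud('top',np.load('pics/top1.npy')); z=X[...,2]
def comps(lo,hi,box,name,mn=40):
    m=(z>lo)&(z<hi); r=np.zeros_like(m); r[box[1]:box[3],box[0]:box[2]]=1; m&=r
    n,l,s,c=cv2.connectedComponentsWithStats(m.astype(np.uint8),connectivity=4)
    for i in range(1,n):
        if s[i,4]<mn: continue
        P=X[l==i]; (cx,cy),(w,h),a=cv2.minAreaRect((P[:,:2]*1000).astype(np.float32))
        print(name,s[i],'c',round(cx,1),round(cy,1),'wh',round(w,1),round(h,1),'a',round(a,1),'z',np.round(np.nanmedian(P[:,2])*1000,1))
comps(.086,.102,(100,150,280,300),'boxtop')
comps(.058,.075,(100,150,280,300),'bplate')
comps(.042,.054,(100,150,280,300),'bfence')
comps(.086,.102,(340,150,460,280),'white')
comps(.058,.075,(340,150,460,280),'yplate')
comps(.042,.054,(340,150,460,280),'yfence')
comps(.003,.009,(340,150,460,280),'yfloor')
comps(.003,.009,(100,150,280,300),'bfloor')
comps(.04,.09,(290,280,330,320),'dropper',5)
c=np.hstack([cv2.resize(im[145:295,110:280],None,fx=2.3,fy=2.3,interpolation=2),cv2.resize(im[145:295,340:465],None,fx=2.3,fy=2.3,interpolation=2)])
cv2.imwrite('pics/c1.png',c);print(c.shape)
```

```text
boxtop [ 222  178   38   84 1766] c 588.2 119.8 wh 140.4 36.4 a 11.5 z 94.4
boxtop [ 174  186   36   85 1844] c 577.7 203.5 wh 140.4 37.4 a 11.8 z 94.4
boxtop [ 125  199   36   86 1933] c 557.7 285.3 wh 140.5 38.3 a 11.6 z 94.3
bplate [121 153 127  34 611] c 689.1 226.4 wh 7.7 231.7 a 11.8 z 65.7
bplate [194 190  20  81 204] c 577.7 186.0 wh 31.6 143.6 a 88.8 z 66.4
bplate [151 202  16  80 290] c 560.3 267.6 wh 140.1 10.4 a 7.6 z 66.8
bfence [ 126  157  135  125 3519] c 597.5 206.7 wh 186.1 231.9 a 12.2 z 48.3
white [ 410  166   41   82 1776] c 596.2 -206.4 wh 140.4 37.7 a 7.3 z 94.2
yplate [354 164  80  17 297] c 667.5 -154.7 wh 7.0 148.0 a 7.8 z 65.7
yplate [407 173  20  77 210] c 593.5 -188.6 wh 139.7 3.0 a 8.2 z 66.6
yfence [ 353  173   71   79 2064] c 592.2 -140.2 wh 147.6 102.8 a 6.3 z 48.2
yfloor [ 352  184   93   86 2491] c 585.1 -165.2 wh 162.1 148.1 a 7.8 z 6.2
bfloor [249 165  21  81 366] c 630.3 102.3 wh 160.6 14.5 a 10.6 z 6.3
bfloor [226 167  23  20 211] c 683.3 142.2 wh 40.7 37.9 a 11.7 z 6.4
bfloor [184 178  19  15 143] c 677.8 225.4 wh 40.6 24.0 a 70.7 z 6.4
bfloor [141 188  17  17 167] c 653.0 312.8 wh 32.0 28.0 a 11.4 z 6.4
bfloor [217 233  20  26 332] c 553.5 163.9 wh 40.9 33.1 a 12.2 z 6.0
bfloor [173 246  14  26 224] c 533.5 251.1 wh 43.9 22.7 a 12.1 z 6.4
dropper [305 293  12  11  93] c 450.7 6.5 wh 18.5 18.0 a 51.5 z 54.0
(345, 679, 3)
```

View pics/c1.png

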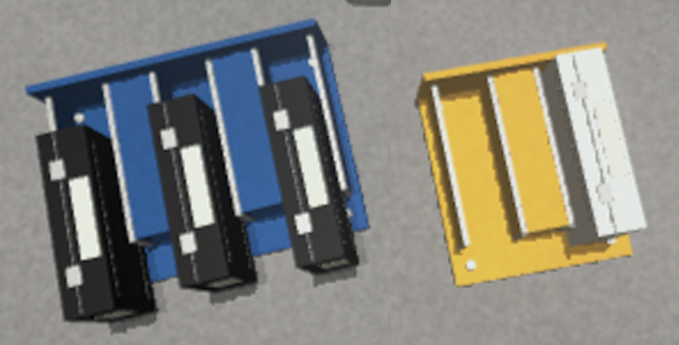

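```bash
cat >> h.py <<'E'
from scipy.spatial.transform import Rotation as Ro
def frame(o,deg):
    a=np.radians(deg); return lambda x,y: np.round(np.array(o)+[x*np.cos(a)-y*np.sin(a),x*np.sin(a)+y*np.cos(a)],1)
B=frame((622.5,212.6),11.7); Y=frame((600.1,-163.9),7.8)
def st():
    o=robot.get_obs(); R=Ro.from_euler('xyz',o['ee_rot']).as_matrix()
    t=np.array(o['tool_pos'])*1000
    print('t',round(o['time'],2),'tcp',t.round(1),'jawyaw',np.degrees(np.arctan2(-R[0,1],R[1,1])).round(2),'fing',R[:,0].round(4),'F',np.round(o['wrist_force'],2),'w',round(o['width']*1000,1)); return t
E
python3 - <<'E'
from h import *
st(); print('goal yaw 11.7 starts', B(-150,-84),B(-150,0),B(-150,84))
E
```

```text
t 0.1 tcp [ 246.5 -491.6  403.6] jawyaw -153.37 fing [-7.0e-04  1.9e-03 -1.0e+00] F [-0.32  0.2   0.22] w 94.0
goal yaw 11.7 starts [492.7  99.9] [475.6 182.2] [458.6 264.4]
```

```bash
python3 -m pendant '{"turn":[[0,0,-0.13],[0,0,-0.13],[0,0,0],[0,0,0],[0,0,0],[0,0,0],[0,0,0],[0,0,0]],"delta_pos":[[2.2,5.2,0],[2.2,5.2,0],[2.2,5.2,0],[2.2,5.2,0],[2.2,5.2,0],[2.2,5.2,0],[2.2,5.2,0],[2.2,5.2,0]],"gripper":[0,0,0,0,0,0,0,0]}'; python3 -m pendant '{"turn":[[0,0,0],[0,0,0],[0,0,0],[0,0,0],[0,0,0]],"delta_pos":[[2.2,5.2,0],[2.2,5.2,0],[2.2,5.2,0],[0.5,2,0],[0,0,0]],"gripper":[0,0,0,0,0]}'; python3 -c "
from h import *
st()"
```

```text
time: 1.1
tool_pos: [0.4227, -0.0738, 0.4044]
ee_rot: [0.909, 1.571, -2.028]
wrist_force: [1.3, -0.1, -0.1]
width: 0.0174
time: 1.72
tool_pos: [0.4936, 0.1016, 0.4038]
ee_rot: [0.01, 1.569, -2.924]
wrist_force: [-0.2, -0.3, 0.5]
width: 0.0006
t 1.73 tcp [493.6 101.6 403.8] jawyaw -168.1 fing [-1.9e-03 -4.0e-04 -1.0e+00] F [-0.19 -0.33  0.47] w 0.6
```

```bash
python3 -m pendant '{"turn":[[0,0,0],[0,0,0],[0,0,0],[0,0,0],[0,0,0]],"delta_pos":[[-0.1,-0.17,-5],[0,0,-5],[0,0,-5],[0,0,-2.5],[0,0,0]],"gripper":[0,0,0,0,0]}'; python3 -m pendant '{"turn":[[0,0,0],[0,0,0],[0,0,0],[0,0,0]],"delta_pos":[[0.588,0.122,0],[0.588,0.122,0],[0.392,0.081,0],[0,0,0]],"gripper":[0,0,0,0]}'
for i in 1 2 3 4; do python3 -m pendant '{"turn":[[0,0,0],[0,0,0]],"delta_pos":[[0.245,0.051,0],[0.245,0.051,0]],"gripper":[0,0]}'|grep -E "tool|force";done
```

```text
time: 2.35
tool_pos: [0.4912, 0.0973, 0.2272]
ee_rot: [-0.026, 1.565, -2.964]
wrist_force: [-1.0, 0.4, 1.0]
width: 0.0004
time: 2.85
tool_pos: [0.5087, 0.102, 0.2303]
ee_rot: [2.955, 1.57, 0.018]
wrist_force: [-0.5, -0.4, 0.5]
width: 0.0007
tool_pos: [0.5119, 0.1027, 0.2298]
wrist_force: [-9.1, -2.3, 6.2]
tool_pos: [0.5167, 0.1038, 0.2298]
wrist_force: [-6.9, -2.6, 4.9]
tool_pos: [0.5216, 0.1048, 0.2298]
wrist_force: [-7.7, -2.3, 6.1]
tool_pos: [0.5265, 0.1058, 0.2298]
wrist_force: [-8.7, -1.3, 5.3]
```

```bash
python3 -m pendant '{"turn":[[0,0,0],[0,0,0]],"delta_pos":[[0,0,0.1],[0,0,0]],"gripper":[0,0]}'|grep -E "tool|force"
for i in 1 2 3; do python3 -m pendant '{"turn":[[0,0,0],[0,0,0]],"delta_pos":[[0.147,0.030,0.05],[0.147,0.030,0]],"gripper":[0,0]}'|grep -E "tool|force";done; python3 -c "
from h import *
t=st();a=np.radians(11.7);d=t[:2]-[622.5,212.6];print(d@[np.cos(a),np.sin(a)],d@[-np.sin(a),np.cos(a)])"
```

```text
tool_pos: [0.5271, 0.1059, 0.2299]
wrist_force: [-4.3, -0.5, -0.7]
tool_pos: [0.5307, 0.1066, 0.2307]
wrist_force: [-3.1, -0.9, -2.3]
tool_pos: [0.5338, 0.1072, 0.2316]
wrist_force: [-2.5, -0.1, -2.3]
tool_pos: [0.5368, 0.1078, 0.2323]
wrist_force: [-2.8, -0.4, -2.2]
t 4.85 tcp [536.8 107.8 232.3] jawyaw -168.27 fing [ 1.e-04 -1.e-04 -1.e+00] F [-2.85 -0.41 -2.15] w 0.1
-105.21504957985489 -85.24861532442057
```

```bash
for i in 1 2 3; do python3 -m pendant '{"turn":[[0,0,0],[0,0,0]],"delta_pos":[[0.245,0.048,0],[0.245,0.048,0]],"gripper":[0,0]}'|grep -E "tool|force";done
for i in 1 2 ; do python3 -m pendant '{"turn":[[0,0,0],[0,0,0]],"delta_pos":[[0.098,0.019,0],[0,0,0]],"gripper":[0,0]}'|grep -E "tool|force";done
```

```text
tool_pos: [0.5417, 0.1087, 0.2323]
wrist_force: [-3.0, -0.3, -1.1]
tool_pos: [0.5466, 0.1097, 0.2323]
wrist_force: [-3.7, -0.3, -1.6]
tool_pos: [0.5515, 0.1107, 0.2322]
wrist_force: [-2.9, -0.3, -0.7]
tool_pos: [0.5525, 0.1109, 0.2323]
wrist_force: [-2.6, -0.7, -1.2]
tool_pos: [0.5533, 0.1111, 0.2323]
wrist_force: [-2.6, -0.7, -1.4]
```

```bash
for i in 1 2 3; do python3 -m pendant '{"turn":[[0,0,0],[0,0,0]],"delta_pos":[[0.098,0.019,0],[0,0,0]],"gripper":[0,0]}'|grep -E "tool|force";done
```

```text
tool_pos: [0.5543, 0.1113, 0.2323]
wrist_force: [-3.2, -0.6, -0.2]
tool_pos: [0.5553, 0.1114, 0.2323]
wrist_force: [-3.8, -1.2, -1.4]
tool_pos: [0.5563, 0.1116, 0.2323]
wrist_force: [-3.0, -0.4, -0.8]
```

Run:
```python
from h import *
im,d=snap('top','top2'); X=cloud('top',d); z=X[...,2]
print(robot.get_obs()['wrist_force'])
m=((z>.086)&(z<.102)); m[:, :110]=0;m[:,280:]=0;m[:165]=0;m[300:]=0
n,l,s,c=cv2.connectedComponentsWithStats(m.astype(np.uint8),connectivity=4)
for i in range(1,n):
    if s[i,4]>300: print(s[i],cv2.minAreaRect((X[l==i][:,:2]*1000).astype(np.float32)))
cv2.imwrite('pics/c2.png',cv2.resize(im[140:300,110:290,::-1],None,fx=3.5,fy=3.5,interpolation=2))
```

```text
[-3.59782387  0.23924944 -0.42106675]
```

View pics/c2.png

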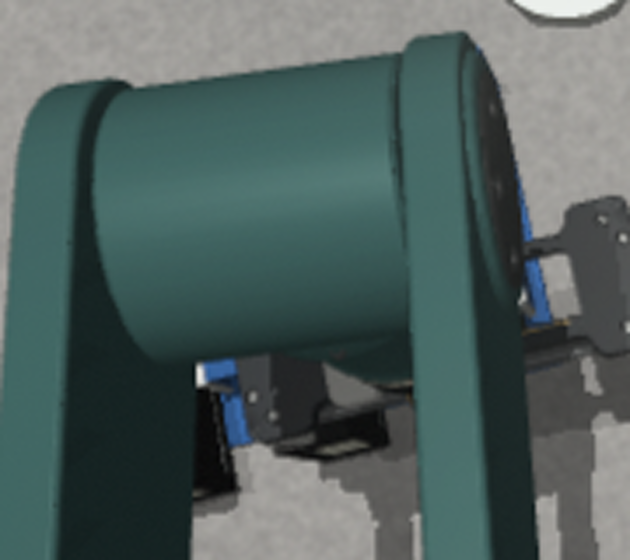

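The arm hides the box in this view, so I'll carry on by feel.

```bash
for i in 1 2 3; do python3 -m pendant '{"turn":[[0,0,0],[0,0,0]],"delta_pos":[[0.078,0.016,0],[0,0,0]],"gripper":[0,0]}'|grep -E "tool|force";done
```

```text
tool_pos: [0.5571, 0.1118, 0.2323]
wrist_force: [-4.5, -0.9, 0.1]
tool_pos: [0.5574, 0.1118, 0.2323]
wrist_force: [-6.6, -1.5, 1.4]
tool_pos: [0.5577, 0.1119, 0.2323]
wrist_force: [-9.8, -0.9, 3.3]
```

Box 3 weighs about 6 N, so it's full, and it's now firmly against the stop. Box 2 is next.

```bash
python3 -m pendant '{"turn":[[0,0,0],[0,0,0],[0,0,0],[0,0,0],[0,0,0]],"delta_pos":[[-3,-0.62,0],[-3,-0.62,0],[-0.9,4.2,0],[-0.9,4.16,0],[0,0,0]],"gripper":[0,0,0,0,0]}'; python3 -m pendant '{"turn":[[0,0,0],[0,0,0],[0,0,0],[0,0,0]],"delta_pos":[[0.6,0.124,0],[0.6,0.124,0],[0.2,0.041,0],[0,0,0]],"gripper":[0,0,0,0]}'
for i in 1 2 3 4; do python3 -m pendant '{"turn":[[0,0,0],[0,0,0]],"delta_pos":[[0.2,0.041,0.02],[0.2,0.041,0.02]],"gripper":[0,0]}'|grep -E "tool|force";done
```

```text
time: 8.28
tool_pos: [0.4809, 0.1855, 0.2333]
ee_rot: [-2.974, 1.566, 0.376]
wrist_force: [0.7, -0.3, -0.3]
width: 0.0003
time: 8.78
tool_pos: [0.495, 0.1856, 0.2321]
ee_rot: [0.913, 1.571, -2.024]
wrist_force: [-0.2, -0.4, -0.4]
width: 0.0007
tool_pos: [0.4986, 0.1869, 0.2326]
wrist_force: [0.1, 0.3, -0.8]
tool_pos: [0.5015, 0.1877, 0.2328]
wrist_force: [-5.4, -1.6, 3.3]
tool_pos: [0.5055, 0.1885, 0.2328]
wrist_force: [-4.5, -1.0, 0.6]
tool_pos: [0.5103, 0.1895, 0.2331]
wrist_force: [-3.0, -0.8, -2.1]
```

```bash
for i in 1 2 3; do python3 -m pendant '{"turn":[[0,0,0],[0,0,0],[0,0,0]],"delta_pos":[[0.265,0.055,0],[0.265,0.055,0],[0.265,0.055,0]],"gripper":[0,0,0]}'|grep -E "tool|force";done
for i in 1 2 3; do python3 -m pendant '{"turn":[[0,0,0],[0,0,0]],"delta_pos":[[0.098,0.020,0],[0,0,0]],"gripper":[0,0]}'|grep -E "tool|force";done
```

```text
tool_pos: [0.5187, 0.1911, 0.2336]
wrist_force: [-3.6, -0.1, -2.1]
tool_pos: [0.5267, 0.1928, 0.2338]
wrist_force: [-2.1, 0.1, -1.6]
tool_pos: [0.5346, 0.1945, 0.2338]
wrist_force: [-1.9, -1.2, -2.6]
tool_pos: [0.5356, 0.1946, 0.234]
wrist_force: [-3.0, -1.1, -1.6]
tool_pos: [0.5364, 0.1948, 0.234]
wrist_force: [-3.5, -0.5, -1.7]
tool_pos: [0.5374, 0.195, 0.234]
wrist_force: [-3.2, -0.5, -1.0]
```

```bash
for i in 1 2 3 4; do python3 -m pendant '{"turn":[[0,0,0],[0,0,0]],"delta_pos":[[0.078,0.016,0],[0,0,0]],"gripper":[0,0]}'|grep -E "tool|force";done
```

```text
tool_pos: [0.5382, 0.1952, 0.234]
wrist_force: [-3.6, -1.2, 0.3]
tool_pos: [0.539, 0.1954, 0.234]
wrist_force: [-4.4, -0.7, 0.7]
tool_pos: [0.5397, 0.1955, 0.2339]
wrist_force: [-4.7, -1.8, 1.1]
tool_pos: [0.5401, 0.1956, 0.234]
wrist_force: [-6.6, -1.6, 2.7]
```

```bash
for i in 1 ; do python3 -m pendant '{"turn":[[0,0,0],[0,0,0]],"delta_pos":[[0.078,0.016,0],[0,0,0]],"gripper":[0,0]}'|grep -E "tool|force";done;  python3 -c "
from h import *
t=st();print(B(-48.7,84.3),Y(-20,42), Y(-15,42))"
```

```text
tool_pos: [0.5403, 0.1957, 0.2339]
wrist_force: [-8.4, -2.2, 5.3]
t 12.9 tcp [540.3 195.7 233.9] jawyaw -168.26 fing [-0.0037 -0.001  -1.    ] F [-8.44 -2.2   5.27] w 0.4
[557.7 285.3] [ 574.6 -125. ] [ 579.5 -124.3]
```

Box 2 is full and home, with the same TCP stop position as box 3. By elimination box 1 is the empty one, and I'll confirm that by weighing it.

```bash
python3 -m pendant '{"turn":[[0,0,0],[0,0,0],[0,0,0],[0,0,0],[0,0,0],[0,0,0],[0,0,0]],"delta_pos":[[-2.94,-0.61,0],[0,0,5],[0,0,5],[0,0,5],[2.3,4.77,0],[2.27,4.77,0],[0,0,0]],"gripper":[0,0,0,3,6,6,6]}' ;  python3 -c "
from h import *
st()"
```

```text
time: 13.78
tool_pos: [0.5591, 0.2879, 0.3828]
ee_rot: [-2.839, 1.568, 0.511]
wrist_force: [-0.4, 0.1, -0.6]
width: 0.037
t 13.78 tcp [559.1 287.9 382.8] jawyaw -168.09 fing [ 0.0025  0.0014 -1.    ] F [-0.41  0.08 -0.63] w 37.0
```

```bash
python3 -m pendant '{"turn":[[0,0,0],[0,0,0],[0,0,0],[0,0,0],[0,0,0],[0,0,0],[0,0,0]],"delta_pos":[[0,0,0],[-0.1,-0.2,-2],[0,0,-4],[0,0,-3],[0,0,-2.5],[0,0,-1.2],[0,0,0]],"gripper":[6,6,6,6,6,6,6]}' ;  python3 -c "
from h import *
st(); snap('side','side2')"
```

```text
time: 14.65
tool_pos: [0.5565, 0.2823, 0.2567]
ee_rot: [0.786, 1.57, -2.151]
wrist_force: [0.7, 0.2, 0.6]
width: 0.0598
t 14.65 tcp [556.5 282.3 256.7] jawyaw -168.32 fing [-2.e-04 -4.e-04 -1.e+00] F [0.71 0.23 0.61] w 59.8
```

View pics/side2.png

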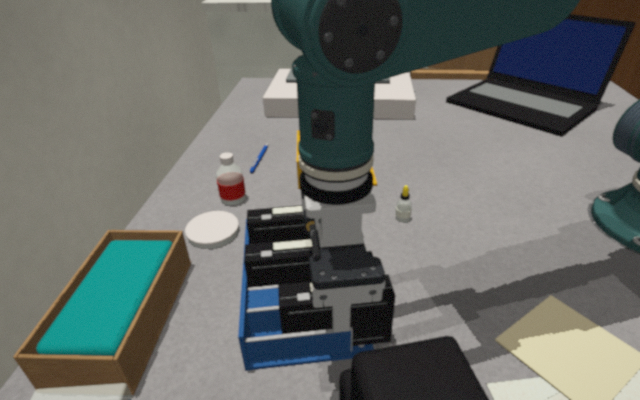

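```bash
python3 -m pendant '{"turn":[[0,0,0],[0,0,0],[0,0,0],[0,0,0],[0,0,0],[0,0,0]],"delta_pos":[[-0.05,0.25,0],[0,0,0],[0,0,0],[0,0,0],[0,0,0],[0,0,0]],"gripper":[6,2.5,2.5,2.5,2.5,2.5]}'; python3 -m pendant '{"turn":[[0,0,0],[0,0,0],[0,0,0],[0,0,0]],"delta_pos":[[0,0,0.4],[0,0,0.6],[0,0,0.5],[0,0,0]],"gripper":[2.5,2.5,2.5,2.5]}';python3 -c "
from h import *
st()"
```

```text
time: 15.45
tool_pos: [0.5562, 0.2856, 0.2571]
ee_rot: [2.768, 1.57, -0.169]
wrist_force: [0.1, -1.1, 1.6]
width: 0.036
time: 15.95
tool_pos: [0.5562, 0.2857, 0.2726]
ee_rot: [-2.996, 1.569, 0.351]
wrist_force: [0.3, -0.7, -1.2]
width: 0.036
t 15.95 tcp [556.2 285.7 272.6] jawyaw -168.26 fing [ 1.3e-03  5.0e-04 -1.0e+00] F [ 0.28 -0.74 -1.25] w 36.0
```

1.25 N confirms that box 1 is the empty one. I'll carry it to the yellow rack.

```bash
python3 -m pendant '{"turn":[[0,0,0],[0,0,0],[0,0,0],[0,0,0],[0,0,0],[0,0,-0.034],[0,0,-0.034],[0,0,0]],"delta_pos":[[0,0,3],[0,0,4],[0,0,3.5],[0,0,0],[0.2,-2,0],[0.2,-4,0],[0.2,-4.8,0],[0.2,-4.8,0]],"gripper":[2.5,2.5,2.5,2.5,2.5,2.5,2.5,2.5]}';python3 -m pendant '{"turn":[[0,0,0],[0,0,0],[0,0,0],[0,0,0],[0,0,0],[0,0,0],[0,0,0],[0,0,0]],"delta_pos":[[0.2,-4.8,0],[0.2,-4.8,0],[0.2,-4.8,0],[0.2,-4.8,0],[0.1,-4,0],[0,-2.2,0],[0,0,0],[0,0,0]],"gripper":[2.5,2.5,2.5,2.5,2.5,2.5,2.5,2.5]}';python3 - <<'E'
from h import *
st(); im,d=snap('top','top3'); snap('side','side3')
E
```

```text
time: 16.95
tool_pos: [0.5635, 0.1271, 0.3734]
ee_rot: [0.142, 1.565, -2.864]
wrist_force: [-0.2, -0.5, -0.9]
width: 0.0356
time: 17.95
tool_pos: [0.5729, -0.1235, 0.3762]
ee_rot: [-0.97, 1.569, 2.31]
wrist_force: [-0.3, -0.3, -0.4]
width: 0.0359
t 17.95 tcp [ 572.9 -123.5  376.2] jawyaw -172.11 fing [-0.0011  0.0012 -1.    ] F [-0.27 -0.31 -0.45] w 35.9
```

View pics/side3.png

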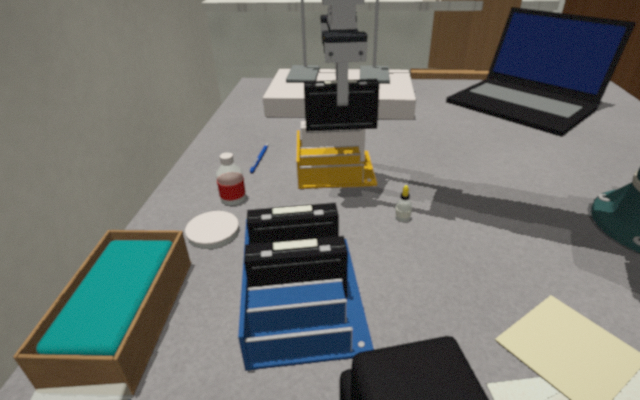

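```bash
python3 -m pendant '{"turn":[[0,0,0],[0,0,0],[0,0,0],[0,0,0]],"delta_pos":[[0.03,-0.11,-3],[0,0,-3],[0,0,-1],[0,0,0]],"gripper":[2.5,2.5,2.5,2.5]}';python3 -c "
from h import *
st()"; for i in 1 2 3; do python3 -m pendant '{"turn":[[0,0,0],[0,0,0],[0,0,0]],"delta_pos":[[0,0,-0.5],[0,0,-0.4],[0,0,0]],"gripper":[2.5,2.5,2.5]}'|grep -E "tool|force"; done
```

```text
time: 18.55
tool_pos: [0.5734, -0.1247, 0.3065]
ee_rot: [-0.458, 1.57, 2.821]
wrist_force: [-0.3, -0.3, -1.4]
width: 0.0358
t 18.55 tcp [ 573.4 -124.7  306.5] jawyaw -172.09 fing [-1.e-03  3.e-04 -1.e+00] F [-0.3  -0.31 -1.36] w 35.8
tool_pos: [0.5733, -0.1255, 0.2979]
wrist_force: [-0.6, -0.7, -1.5]
tool_pos: [0.5732, -0.1255, 0.2881]
wrist_force: [0.2, 1.1, -1.2]
tool_pos: [0.5732, -0.1254, 0.2791]
wrist_force: [0.3, -0.2, -0.2]
```

```bash
python3 -m pendant '{"turn":[[0,0,0],[0,0,0],[0,0,0],[0,0,0],[0,0,0]],"delta_pos":[[0,0,-0.6],[0,0,-0.6],[0,0,-0.5],[0,0,-0.2],[0,0,0]],"gripper":[2.5,2.5,2.5,2.5,2.5]}';  for i in 1 2 3; do python3 -m pendant '{"turn":[[0,0,0],[0,0,0]],"delta_pos":[[0,0,-0.1],[0,0,0]],"gripper":[2.5,2.5]}'|grep -E "tool|force"; done
```

```text
time: 20.3
tool_pos: [0.5733, -0.1255, 0.2606]
ee_rot: [-0.109, 1.57, -3.114]
wrist_force: [-0.1, 0.8, -1.5]
width: 0.0358
tool_pos: [0.5734, -0.1255, 0.26]
wrist_force: [-0.4, 0.7, -0.5]
tool_pos: [0.5733, -0.1255, 0.2587]
wrist_force: [0.2, -0.6, -1.6]
tool_pos: [0.5733, -0.1255, 0.2577]
wrist_force: [0.3, -0.7, -1.3]
```

```bash
for i in 1 2; do python3 -m pendant '{"turn":[[0,0,0],[0,0,0]],"delta_pos":[[0,0,-0.05],[0,0,0]],"gripper":[2.5,2.5]}'|grep -E "tool|force"; done
```

```text
tool_pos: [0.5733, -0.1255, 0.2573]
wrist_force: [0.5, -0.4, -1.6]
tool_pos: [0.5734, -0.1255, 0.2571]
wrist_force: [-0.7, -0.1, 0.4]
```

The box touched the floor at the same TCP height it was gripped at. I'll release, rise and check.

```bash
python3 -m pendant '{"turn":[[0,0,0],[0,0,0],[0,0,0],[0,0,0],[0,0,0],[0,0,0]],"delta_pos":[[0,0,0],[0,0,0],[0,0,0],[0,0,2],[0,0,4],[0,0,5]],"gripper":[5.5,5.5,5.5,5.5,5.5,5.5]}'; python3 -m pendant '{"turn":[[0,0,0],[0,0,0],[0,0,0],[0,0,0],[0,0,0],[0,0,0],[0,0,0],[0,0,0]],"delta_pos":[[0,0,4],[-3,-4,0],[-4,-4.5,0],[-4,-4.5,0],[-4,-4.5,0],[-4,-4.5,0],[-4,-4.5,0],[-2,-3,0]],"gripper":[5.5,5.5,5.5,5.5,5.5,5.5,5.5,5.5]}';python3 - <<'E'
from h import *
im,d=snap('top','top4'); X=cloud('top',d); z=X[...,2]
m=((z>.086)&(z<.102)); m[:, :110]=0;m[:,460:]=0;m[:150]=0;m[290:]=0
n,l,s,c=cv2.connectedComponentsWithStats(m.astype(np.uint8),connectivity=4)
def inv(o,a,p):
    a=np.radians(a);q=np.array(p)-o;return (q@np.array([[np.cos(a),-np.sin(a)],[np.sin(a),np.cos(a)]])).round(1)
for i in range(1,n):
    if s[i,4]>300:
        r=cv2.minAreaRect((X[l==i][:,:2]*1000).astype(np.float32)); print(r, 'B',inv((622.5,212.6),11.7,r[0]),'Y',inv((600.1,-163.9),7.8,r[0]),np.nanmedian(z[l==i]).round(4))
for nme,(u0,u1),(v0,v1) in(('bplate',(110,260),(150,190)),('yplate',(345,440),(155,185))):
    mm=np.zeros_like(m);mm[v0:v1,u0:u1]=1;mm&=(z>.058)&(z<.075)
    n,l,s,c=cv2.connectedComponentsWithStats(mm.astype(np.uint8),connectivity=4);i=1+np.argmax(s[1:,4])
    print(nme,cv2.minAreaRect((X[l==i][:,:2]*1000).astype(np.float32)))
cv2.imwrite('pics/c4.png',cv2.resize(im[90:310,100:470,::-1],None,fx=2,fy=2,interpolation=2))
E
```

```text
time: 22.3
tool_pos: [0.5731, -0.1254, 0.3665]
ee_rot: [-0.421, 1.568, 2.857]
wrist_force: [0.9, -0.3, 0.3]
width: 0.0548
time: 23.3
tool_pos: [0.3212, -0.4221, 0.407]
ee_rot: [1.481, 1.57, -1.527]
wrist_force: [0.8, 0.1, -0.7]
width: 0.055
((634.8457641601562, 129.41964721679688), (140.9399871826172, 36.50361251831055), 11.585076332092285) B [ -4.8 -84. ] Y [ 74.2 285.9] 0.0944
((617.79345703125, 211.5944366455078), (140.6726837158203, 37.4101448059082), 11.842272758483887) B [-4.8 -0. ] Y [ 68.5 369.6] 0.0944
((596.1768798828125, -206.2347869873047), (140.4888916015625, 37.93914031982422), 7.475250244140625) B [-110.7 -404.8] Y [ -9.6 -41.4] 0.0942
((574.4658813476562, -124.72063446044922), (140.39511108398438, 36.824615478515625), 7.820769786834717) B [-115.4 -320.6] Y [-20.1  42.3] 0.0942
bplate ((675.0850830078125, 296.0296630859375), (7.963342189788818, 88.21558380126953), 11.390039443969727)
yplate ((667.6658325195312, -154.78109741210938), (7.015652179718018, 148.06849670410156), 7.771117687225342)
```

View pics/c4.png

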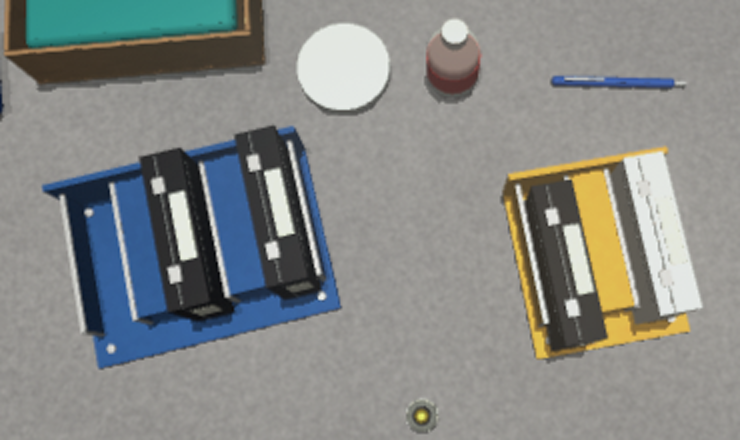

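The picture shows boxes 2 and 3 against the blue back plate and box 1 upright in the yellow rack's free slot. The fits agree: x' is −4.8 for both full boxes (home is −5), and the empty box is at (−20, 42). Handing in.

```bash
python3 -c "
from h import *
st(); print(robot.close_job())"
```

```text
t 23.35 tcp [ 319.7 -424.7  406.6] jawyaw -172.5 fing [-0.0026 -0.0032 -1.    ] F [-0.91 -2.64  0.06] w 55.0
the job is handed in; nothing more can be done
None
```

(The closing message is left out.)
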